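Arm the high-voltage output under the red safety cover

ROBOT

A 6-joint arm with a two-finger parallel gripper is mounted at the origin on a cart in front of the work surface, level with it; the furniture and walls round the work are solid. World frame = base frame: x ahead of the robot, y to its left, z up, the work surface at z = 0. Lengths are in m, angles in rad, forces in N, time in s.
With the tool pointing down it reaches from about 0.2 to 0.875 m from the base axis. Payload 3.4 kg.
Tool frame: the origin (TCP) lies between the finger pads; the fingertips stand 25 mm ahead of it and the grasp point (between the pads) lies 6 mm ahead of it (r.nose_length is the z of the fingertips in the tool frame, in m); z points along the fingers, y is the line along which they close (so a half turn about z gives the same grasp; the last joint's range is limited). The gripper opens to 94 mm and grips with 3 to 60 N. Pads are 16 mm wide; open, the fingers measure 119 mm over their backs; the gripper's body (75 mm by 177 mm) begins 78 mm behind the grasp point.
Start: joints at [1.027, 0.276, 1.505, -0, 1.361, -0.121], TCP at [0.236, 0.524, 0.23] pointing down, gripper open.
Joint ranges: [-2.89, 2.89], [-0.75, 2.08], [0.22, 2.7], [-1.18, 4.32], [0.11, 2.71], [-2.7, 2.7]. Speed limits (rad/s): [2.57, 2.57, 3.14, 3.14, 3.14, 3.14].

INTERFACE

Orientations are given as a unit quaternion [w, x, y, z].
In Python, from plant import r, gripper_to, inverse_kinematics, vision, models, telemetry gives the robot as it stands. Calls block until the motion is done:
- r.move_to(position, orientation): joint-space move of the TCP to a pose.
- r.move_l(position, rot=None, vel=0.15, guard=None): straight line of the TCP; rot=None keeps the orientation; vel is the mean speed in m/s. With guard (N) it stops when the force on the tool has changed by that much, and returns True; else False.
- r.movej(angles): joint-space move.
- gripper_to(opening, f_grip=None): finger opening in m; f_grip is the grip in N (None keeps the last); returns when the fingers have stopped.
- r.hold(seconds).
- inverse_kinematics(position, orientation): joint angles nearest the present ones, or None.
- vision.snapshot(name): name is "side" or "top"; returns the picture (480x640x3 uint8, red, green, blue); there is no depth.
- vision.get_calibration(name): a dict with "fx", "fy", "cx", "cy" (pixels), "position" and "orientation" of the camera in the world. Camera axes: x right, y down, z forward; pixel columns grow to the right and rows downward; lengths in m; the calibration is good to about 2 mm. A picture is of the moment at which its call begins. get_calibration takes no time and is no camera call.
A pose or a line that the arm cannot do raises r.PlanningError and nothing moves.
- r.sign_off(): hands the job in; it is judged then, once.
Trained networks look in the newest picture that a camera, given by its name, has taken for a name from the list of things; names that differ only in an ending like _2 or _b are one class to them, and where a whole thing is asked for, a point or a joint stands for the part that bears it (a point fixed in the world has none). Each returns a list of dicts, best first, with "score" (0 to 1); they miss things now and then, are a little off and sometimes report something else, mostly with a low value. They report only what shows in the picture. A call takes as long as a camera call.
- models.boxes_of(thing, camera): "at" ([x, y, z] in m, in world coordinates, good to about 4 mm: the middle of the surface that is visible of it).
- models.regions_of(thing, camera): "pixels" (480x640 bool, what is visible of it).
- models.mark_of(thing, camera): "at" ([x, y, z] in m, in world coordinates, good to about 4 mm: a listed point, or the origin of a listed thing).
Readings, each from a call of its own:
- telemetry.current_t(): time.
- telemetry.current_joints(): joint angles.
- telemetry.current_dq(): joint speeds.
- telemetry.current_joint_efforts(): joint torques, N m.
- telemetry.current_ee_pos(): TCP position.
- telemetry.current_tool_rot(): TCP orientation.
- telemetry.current_wrist_force(): force on the tool from outside, world axes, zero at the start.
- telemetry.current_torque(): the same for the moment, N m.
- telemetry.current_opening(): finger opening in m.
- telemetry.current_finger_force(): force on a finger pad.
Only numpy, scipy, OpenCV 4.12 (cv2) and the standard library are available. Lean on these libraries where they do the work, as an engineer would, in place of code of your own. Each camera call takes 0.05 s, during which the arm holds its last target. There are 200 camera calls.

TASK

Two grey switch boxes stand on the bench, one with a red hinged safety cover and one with a yellow one. On the box with the red cover, lift the cover until it stands open by itself, flip the toggle lever beneath it all the way over towards the cover's hinge (on), then shut the red cover fully down over it again. Leave the box with the yellow cover alone.

Things in the scene. Friction and masses are not known exactly. Their poses are not given: they have to be found in the camera images.
- red_station: fixed grey switch box, red cover, 130x96x46 mm; origin under its centre, z up, x from front edge to hinge side. Level top panel at z 46 mm. Cover hinge: parallel to y, x +45, z 50. Shut cover: hollow hood 46 wide, flat top at z 80 from x -35 to +19, sloping to the hinge. On it a pull tab, an upright plate 10 thick (y), x -33 to -9, z 80 to 110, to pinch across y. Toggle at x 0, y 0
- red_cover (a joint): hinge of the red cover, rad: 0 shut on the panel, grows as the front edge (with the tab) is lifted, to 1.95 (leaning back past upright, away from the toggle). Friction hinge, about 0.06 N m, no spring: it stays at any angle where it is left, so move it all the way, open and shut
- red_toggle (a joint): steel toggle lever under the red cover, rad: -0.45 leans to the box's front edge (off), 0 upright, +0.45 leans to the hinge (on). Round bat 27 mm long, 9 to 10 mm thick near its tip, pivot parallel to y at the panel's surface (box x 0, y 0, z 46 mm). Friction only, about 0.012 N m: it stays where it is left
- yellow_tab (a point): top of the pull tab on the yellow cover of the other switch box, 110 mm over the bench; that box is built like the red one, stands elsewhere and is turned its own way; leave it alone

How it is judged:
By the outcome, as a careful person would: the job done as asked, in the order asked, and still so for the second after the job is handed in, with the robot touching nothing.
It also fails if it takes over 58 s, if anything falls off the work surface, if the arm or the gripper's body presses on something with over 40 N, if the wrist force passes 120 N, or if a joint passes its speed limit or range.

## Working session

There is one attempt and no reset: what is moved stays moved. The work goes in short steps, each a Python script; the robot and the scene stay as the last script left them, time stands still between calls to the robot, and variables do not carry over. Pictures are saved under pics/ and viewed, at most 10 in all, crops included, and the job is handed in when it is done.

```bash
ls; mkdir -p pics
python3 - <<'E'
from plant import *
import cv2,numpy as np
for c in("side","top"):
    im=vision.snapshot(c); cv2.imwrite(f"pics/{c}0.png",im[:,:,::-1])
    print(c,vision.get_calibration(c))
    for t in("red_station","red_cover","yellow_tab","red_toggle"):
        for f in(models.mark_of,models.boxes_of):
            print(t,f.__name__,[(np.round(d["at"],4),round(d["score"],2)) for d in f(t,c)])
print(telemetry.current_t(),telemetry.current_tool_rot())
E
```

```text
pics
side {'fx': 558.0139178192474, 'fy': 558.0139178192474, 'cx': 324.40546616730666, 'cy': 242.3387942371561, 'position': array([ 0.4758518 , -1.053891  ,  0.55091316]), 'orientation': array([-0.55595596,  0.83106082, -0.01571685,  0.00196764])}
red_station call [(array([ 0.4291,  0.2959, -0.0013]), 0.72)]
red_station call [(array([0.4253, 0.257 , 0.044 ]), 0.89)]Traceback (most recent call last):
  File "<stdin>", line 8, in <module>
ValueError: it knows: red_station, yellow_tab
```

Run:
```python
from plant import *
import cv2,numpy as np
for c in("side","top"):
    im=vision.snapshot(c); cv2.imwrite(f"pics/{c}0.png",im[:,:,::-1])
    if c=="top":print(c,vision.get_calibration(c))
    for t in("red_station","red_cover","yellow_tab","red_toggle"):
        for f in(models.mark_of,models.boxes_of):
            try: print(t,[(np.round(d["at"],4),round(d["score"],2)) for d in f(t,c)])
            except ValueError as e: print(t,e)
print(telemetry.current_t(),telemetry.current_tool_rot())
```

```text
red_station [(array([0.4282, 0.2926, 0.0011]), 0.83)]
red_station [(array([0.424 , 0.2602, 0.0429]), 0.67)]
red_cover it knows: red_station, yellow_tab
red_cover [(array([0.4221, 0.2731, 0.0697]), 0.69)]
yellow_tab [(array([ 0.4049, -0.2703,  0.1105]), 0.62)]
yellow_tab [(array([ 0.4232, -0.2851,  0.0742]), 0.97)]
red_toggle it knows: red_station, yellow_tab
red_toggle []
top {'fx': 623.1969832380005, 'fy': 623.1969832380005, 'cx': 326.3942087140251, 'cy': 246.39269069345508, 'position': array([0.25163229, 0.01031675, 1.23373428]), 'orientation': array([ 0.07106309, -0.69527265,  0.7123935 , -0.06357273])}
red_station [(array([ 0.4319,  0.2913, -0.001 ]), 0.79)]
red_station [(array([0.4226, 0.2829, 0.0424]), 0.6)]
red_cover it knows: red_station, yellow_tab
red_cover [(array([0.4313, 0.2892, 0.0779]), 0.97)]
yellow_tab [(array([ 0.405 , -0.275 ,  0.1097]), 0.79)]
yellow_tab [(array([ 0.4276, -0.2702,  0.0784]), 0.89)]
red_toggle it knows: red_station, yellow_tab
red_toggle []
0.85 [2.55702750e-05 2.09805679e-01 9.77743099e-01 9.77944559e-05]
```

View pics/side0.png

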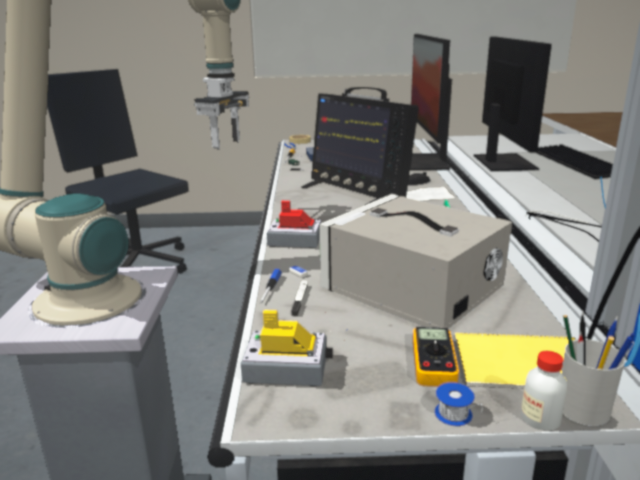

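View pics/top0.png

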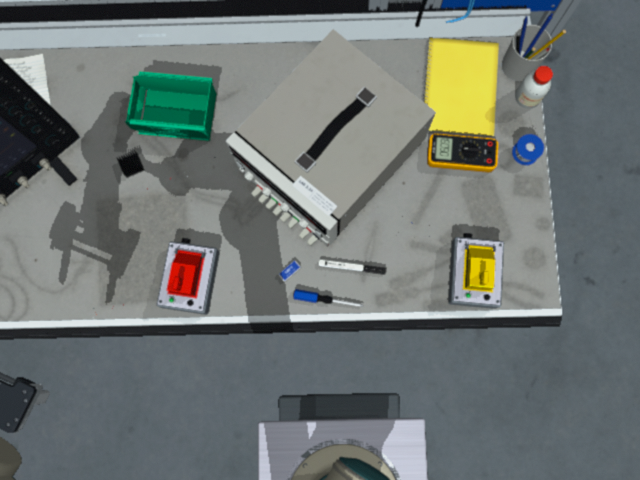

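The side view shows the red box at about (293,225), with its tab at (290,207). In the top view it is at about (187,277), hinge side up (+x) and slightly turned. The yellow box is at (477,272). Next I'll get the red box's yaw.

```bash
cat > h.py <<'E'
from plant import *
import cv2,numpy as np
from scipy.spatial.transform import Rotation as R
def cam(c):
    k=vision.get_calibration(c); return k,R.from_quat(k["orientation"],scalar_first=True)
def back(c,px,z):
    k,q=cam(c); px=np.atleast_2d(px).astype(float)
    d=q.apply(np.c_[(px[:,0]-k["cx"])/k["fx"],(px[:,1]-k["cy"])/k["fy"],np.ones(len(px))])
    return k["position"]+d*((z-k["position"][2])/d[:,2])[:,None]
def proj(c,P):
    k,q=cam(c); p=q.inv().apply(np.atleast_2d(P)-k["position"]); return np.c_[k["fx"]*p[:,0]/p[:,2]+k["cx"],k["fy"]*p[:,1]/p[:,2]+k["cy"]]
E
python3 - <<'E'
from h import *
im=vision.snapshot("top")
for t in("red_station","red_cover"):
    m=models.regions_of(t,"top")[0]["pixels"]
    pts=np.argwhere(m)[:,::-1]
    z=.046 if t=="red_station" else .08
    w=back("top",pts,z)[:,:2]
    (c,s,a)=cv2.minAreaRect((w*1000).astype(np.float32)); print(t,m.sum(),c,s,a, cv2.boxPoints((c,s,a)).round(1).tolist())
x0,y0=140,220
crop=cv2.resize(im[y0:y0+110,x0:x0+100],None,fx=5,fy=5,interpolation=cv2.INTER_CUBIC)
s=vision.snapshot("side"); cs=cv2.resize(s[185:265,250:340],None,fx=3.3,fy=550/80)  if 0 else cv2.resize(s[190:260,255:335],(300,262))
out=np.zeros((550,800,3),np.uint8); out[:,:500]=crop; out[:262,500:]=cs
cv2.imwrite("pics/crop1.png",out[:,:,::-1])
E
```

```text
red_station 3602 (431.3814697265625, 287.1087341308594) (103.38944244384766, 142.86407470703125) 80.22127532958984 [[352.20001220703125, 248.3000030517578], [493.0, 224.0], [510.6000061035156, 325.8999938964844], [369.79998779296875, 350.20001220703125]]
red_cover 1167 (432.4501647949219, 288.33270263671875) (52.69209671020508, 82.56832885742188) 80.09600067138672 [[387.20001220703125, 269.5], [468.6000061035156, 255.3000030517578], [477.70001220703125, 307.20001220703125], [396.29998779296875, 321.3999938964844]]
```

View pics/crop1.png

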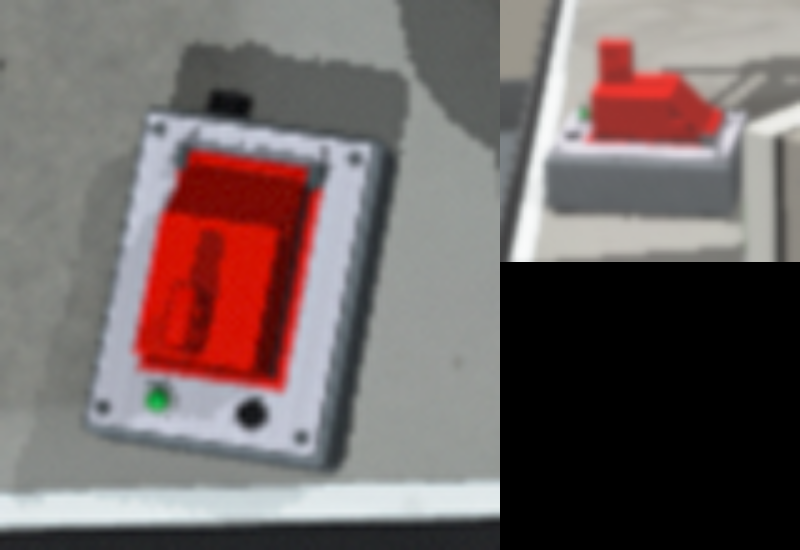

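Crop: red hood with its hinge at the upper end, and the green lamp at the front. The panel screws are at crop (157,128), (356,158), (302,437) and (102,407). The tab top is at about crop (177,315) in the top view and about (286,201) in the side picture.

Run:
```python
from h import *
s=np.array([(157,128),(356,158),(302,437),(102,407)])
px=(s+.5)/5-.5+[140,220]
w=back("top",px,.046); print(w.round(4))
c=w.mean(0); fx=(w[0]+w[1]-w[2]-w[3])/2; fy=(w[0]+w[3]-w[1]-w[2])/2
print(c,np.linalg.norm(fx),np.linalg.norm(fy),np.degrees(np.arctan2(fx[1],fx[0])),np.degrees(np.arctan2(-fy[0],fy[1])))
# triangulate tab top
pt=(np.array([177,315])+.5)/5-.5+[140,220]; ps=np.array([255+117*80/300,190+42*70/262])
def ray(c_,p):
    k,q=cam(c_); return k["position"],back(c_,p,0)[0]-k["position"]
o1,d1=ray("top",pt);o2,d2=ray("side",ps)
A=np.c_[d1,-d2];t=np.linalg.lstsq(A,o2-o1,rcond=None)[0];p1=o1+t[0]*d1;p2=o2+t[1]*d2
print("tab",p1.round(4),p2.round(4))
a=np.radians(-9.7);Rz=R.from_euler("z",a)
print("pred tab", (Rz.apply([-.021,0,.11])+[c[0],c[1],0]).round(4))
for psi in (a,a+np.pi):
    q=(R.from_euler("z",psi)*R.from_euler("x",np.pi)).as_quat(scalar_first=True)
    for bx in(-.021,.11,-.04): print(psi,inverse_kinematics(Rz.apply([bx,0,.1])+[c[0],c[1],0],q))
```

```text
[[0.4912 0.3229 0.046 ]
 [0.4773 0.245  0.046 ]
 [0.3693 0.2644 0.046 ]
 [0.3827 0.3414 0.046 ]]
[0.4301287  0.29343853 0.046     ] 0.10984417462139677 0.07860600582843276 -9.922156895469259 -9.977371438582722
tab [0.4089 0.2977 0.1075] [0.4108 0.2979 0.1078]
pred tab [0.4094 0.297  0.11  ]
-0.16929693744344995 [ 4.89889314e-01  2.85052609e-01  1.84851236e+00 -4.44089210e-16
  1.00802768e+00  2.22998258e+00]
-0.16929693744344995 [ 3.56942270e-01  4.16224312e-01  1.63275842e+00 -4.44089210e-16
  1.09260993e+00  2.09703553e+00]
-0.16929693744344995 [ 5.13788883e-01  2.67503904e-01  1.87540354e+00 -4.44089210e-16
  9.98685207e-01  2.25388215e+00]
2.972295716146343 [ 0.48988931  0.28505261  1.84851236  0.          1.00802768 -0.91161008]
2.972295716146343 [ 0.35694227  0.41622431  1.63275842  0.          1.09260993 -1.04455712]
2.972295716146343 [ 0.51378888  0.2675039   1.87540354  0.          0.99868521 -0.88771051]
```

The two views agree: origin (0.430, 0.293), yaw -9.95°. I'll grasp the tab and open the cover.

```bash
cat >> h.py <<'E'
A=np.radians(-9.95); O=np.array([.430,.2933,0]); RZ=R.from_euler("z",A)
Q=(R.from_euler("z",A+np.pi)*R.from_euler("x",np.pi)).as_quat(scalar_first=True)
def W(x,z,y=0):  # box coords (m) of grasp point -> TCP world
    return RZ.apply([x,y,z+.006])+O
def arc(th,rx=-.066,rz=.055):
    c,s=np.cos(th),np.sin(th); return W(.045+rx*c+rz*s,.05-rx*s+rz*c)
def st(m=""):
    print(m,round(telemetry.current_t(),2),"wf",telemetry.current_wrist_force().round(1),"open",round(telemetry.current_opening(),4),"box",(RZ.inv().apply(telemetry.current_ee_pos()-O)*1000-[0,0,6]).round(1))
def shot(n,c="top",box=(130,200,260,320)):
    im=vision.snapshot(c); x0,y0,x1,y1=box
    cv2.imwrite(f"pics/{n}.png",cv2.resize(im[y0:y1,x0:x1],None,fx=4,fy=4,interpolation=cv2.INTER_CUBIC)[:,:,::-1])
E
python3 - <<'E'
from h import *
r.move_to(W(-.021,.18),Q); gripper_to(.045,12)
r.move_l(arc(0),vel=.12,guard=15); st("down")
gripper_to(0.0,12); st("grip")
for th in np.linspace(0,1.92,13)[1:]:
    r.move_l(arc(th),vel=.12)
    if int(th*100)%3==0 or th>1.9: st(f"{th:.2f}")
st("opened"); print(telemetry.current_finger_force())
im=vision.snapshot("side"); a=cv2.resize(im[170:270,240:350],(440,400)); im=vision.snapshot("top"); b=cv2.resize(im[200:310,130:230],(360,400))
cv2.imwrite("pics/open1.png",np.hstack([a,b])[:,:,::-1])
E
```

```text
down 3.83 wf [ 0.7  0.3 -0. ] open 0.0448 box [-20.6   0.3 105.4]
grip 4.47 wf [-0.3 -3.9  3. ] open 0.01 box [-21.   -0.7 105.2]
0.48 5.27 wf [-1.  -5.2  3. ] open 0.0097 box [ 12.7  -0.7 129.5]
0.96 6.07 wf [ 0.2 -4.7 -0.6] open 0.0098 box [ 54.1  -0.7 135.4]
1.44 6.87 wf [ 0.3 -5.4 -0.2] open 0.0102 box [ 93.3  -0.7 122.4]
1.92 7.67 wf [ 1.7 -6.  -0.5] open 0.0096 box [122.7  -0.6  93.2]
opened 7.67 wf [ 1.7 -6.  -0.5] open 0.0096 box [122.7  -0.6  93.2]
12.001881301403046
```

View pics/open1.png

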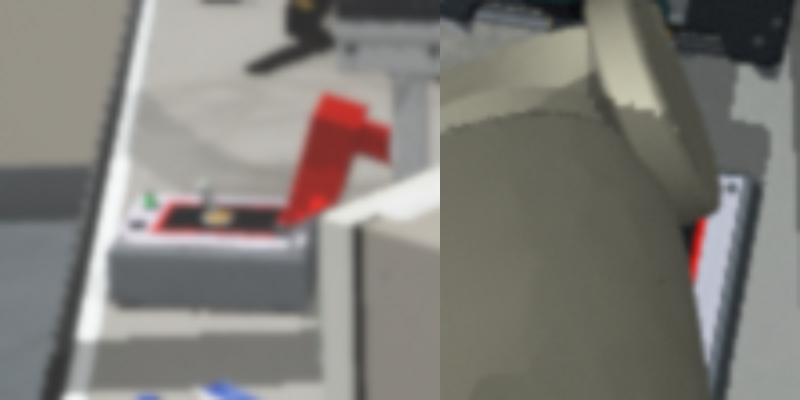

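The side view shows the cover leaning back past upright, still gripped, and the lever at crop (205,190) leaning to the front (off). Next I'll release the tab and push the lever.

Run:
```python
from h import *
gripper_to(.045); st("rel")
r.move_l(W(.1227,.2),vel=.25)
gripper_to(0,12)
r.move_to(W(-.035,.2),Q)
r.move_l(W(-.035,.082),vel=.15,guard=10); st("front")
g=r.move_l(W(-.012,.079),vel=.06,guard=12); st(f"near {g}")
g=r.move_l(W(.001,.079),vel=.04,guard=12); st(f"push {g}")
im=vision.snapshot("side"); a=cv2.resize(im[170:270,240:350],(440,400))
r.move_l(W(-.035,.082),vel=.15); r.move_l(W(-.045,.2),vel=.25);st()
im=vision.snapshot("side"); b=cv2.resize(im[190:250,250:330],(360,400))
cv2.imwrite("pics/tog1.png",np.hstack([a,b])[:,:,::-1])
```

```text
rel 8.48 wf [-0.  -0.   0.3] open 0.0451 box [1.192e+02 1.000e-01 9.320e+01]
front 11.47 wf [-0.  -0.2 -0.4] open 0.0002 box [-33.9   0.4  82.4]
near False 12.01 wf [-0.6 -0.6  0.5] open 0.0006 box [-11.5   0.   79. ]
push True 12.32 wf [-2.9  0.5  3.3] open 0.0002 box [-7.1 -0.7 78.2]
 13.33 wf [-0.1  0.2 -0.3] open 0.0007 box [-45.   -0.4 199.2]
```

View pics/tog1.png

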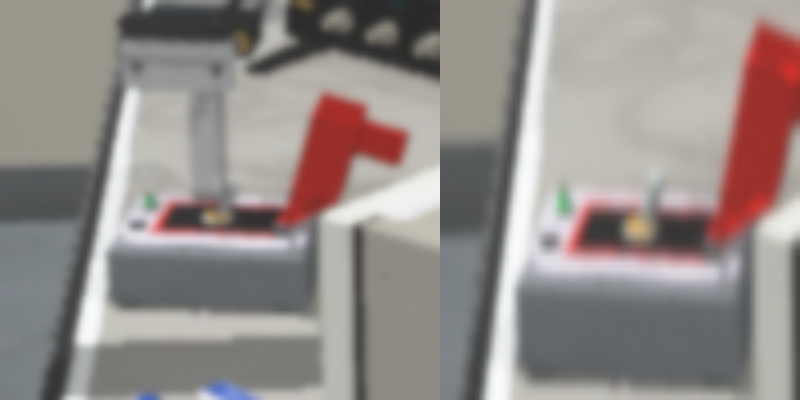

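The lever now leans towards the hinge: its tip is at crop (655,180) and its base at (638,230). The stop position matches full travel. I'll push once more to be sure, then shut the cover.

Run:
```python
from h import *
r.move_l(W(-.03,.083),vel=.25,guard=10)
r.move_l(W(-.012,.083),vel=.1,guard=20)
g=r.move_l(W(.002,.083),vel=.03,guard=20); st(f"push {g}")
r.move_l(W(-.035,.085),vel=.15); r.move_l(W(-.035,.2),vel=.25)
im=vision.snapshot("side"); b=cv2.resize(im[190:250,250:330],(360,400))
r.move_to(W(.119,.2),Q); gripper_to(.045,12)
r.move_l(arc(1.92),vel=.2,guard=15); gripper_to(0,12); st("regrip")
for th in np.linspace(1.92,0,13)[1:]: r.move_l(arc(th),vel=.12)
st("shut")
r.move_l(arc(0)-[0,0,.003],vel=.05,guard=12); st("press")
gripper_to(.045); r.move_l(W(-.021,.2),vel=.25); st("up")
im=vision.snapshot("side"); a=cv2.resize(im[170:270,240:350],(440,400))
cv2.imwrite("pics/shut1.png",np.hstack([a,b])[:,:,::-1])
```

```text
push False 14.96 wf [-12.4   3.7   8.7] open 0.0004 box [-4.2 -0.8 82.7]
regrip 18.83 wf [ 1.  -3.3  2.1] open 0.0098 box [119.5  -0.7  93.4]
shut 22.03 wf [-1.  -5.5 -4.4] open 0.0099 box [-21.8  -0.7 104.9]
press 22.28 wf [-4.1 -4.8  0.6] open 0.0098 box [-22.5  -0.7 102.5]
up 23.54 wf [-0.6 -0.1 -0.5] open 0.0446 box [-21.4  -0.3 199.5]
```

View pics/shut1.png

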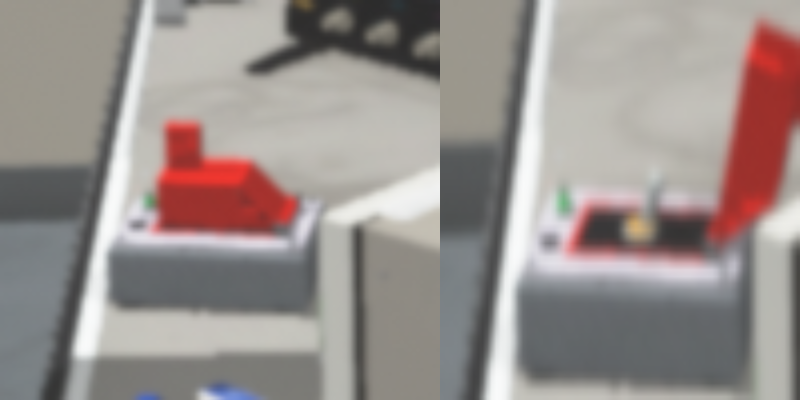

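The lever hit its stop at about 12 N. The cover looks shut, with its rim on the panel at crop (155–285,230). As a last check I'll press the tab down with closed fingers, retreat and hand in.

Run:
```python
from h import *
gripper_to(0,12)
r.move_l(W(-.021,.14),vel=.2,guard=12)
g=r.move_l(W(-.021,.124),vel=.03,guard=12); st(f"press {g}")
r.move_l(W(-.021,.22),vel=.25); r.hold(.5); st("up")
im=vision.snapshot("side"); cv2.imwrite("pics/fin.png",cv2.resize(im[170:270,240:350],(660,600))[:,:,::-1])
```

```text
press True 25.29 wf [-1.1 -0.6  7.2] open 0.0006 box [-20.5   0.5 129.6]
up 26.31 wf [-0.4 -0.4  0.5] open 0.0006 box [-2.110e+01 -1.000e-01  2.196e+02]
```

View pics/fin.png

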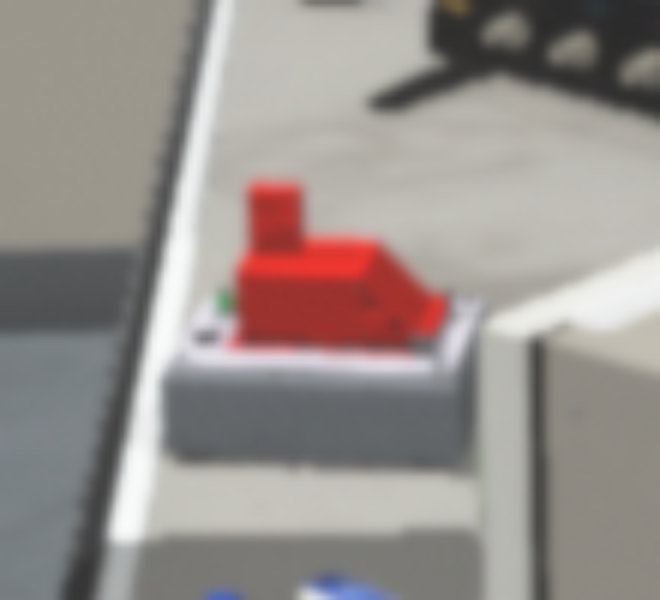

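The cover lies flat on the panel (rim at crop y≈345). The tab top stopped the fingers at z≈110 mm, its height when shut, and the robot is clear.

```bash
python3 -c "
from plant import r; print(r.sign_off())"
```

```text
the job is handed in; nothing more can be done
None
```

The red cover was opened, its toggle pushed to the stop on the hinge side (on), and the cover shut again; the yellow box was not touched, and the job was handed in at about 26 s.

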